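# Tare the goldsmith's balance

### The job

Tare the goldsmith's balance with its little steel dish on the pan: slide the glass top door fully shut by gently pushing its orange grip with the fingertips, without gripping it, and only then press the blue tare key with a light touch, let it come up again, and withdraw. Do not press the other keys, and leave the dish and everything else on the bench where it stands; nothing is to be picked up.

Things in the scene. Friction and masses are not known exactly. Their poses are not given: they have to be found in the camera images.
- balance: White and grey milligram balance fixed on a grey stone slab (340 x 260 mm, 20 mm high). Origin: centre of the slab's underside, on the bench. x runs from its front (display and keys, facing the robot) to its back, y to its left, z up; turned up to 0.35 rad. Its control panel, x -145 to -30 mm, slopes (0.225 rad) from 54 mm above the bench at the front up to 80 mm.
- shield (a point): Middle of the top of the glass draught shield that stands behind the control panel, 185 mm above the bench: a clear glass box reaching 85 mm from here along the balance's x and 96 mm along its y, either way. While the door is open its front part is open at the top, over the pan and the dish.
- top_door (a joint): Clear glass top door of the draught shield (166 x 184 mm, its upper face 191 mm above the bench), sliding level along the balance's x. In m: 0 = fully shut against a hard front stop, growing as it slides to the back, 0.11 = fully open. It starts 60 to 105 mm open, has about 1.2 N of friction and stays where it is left.
- door_grip (a point): Centre of the orange grip bar standing upright on the top door near its front edge: 10 mm thick along the balance's x, 70 mm wide along y, 22 mm high (top 11 mm above this point, the door's glass 10.5 mm below it). Door glass lies behind it for 140 mm: a fingertip can come down behind the grip and push it towards the front to shut the door.
- tare_key (a joint): The blue tare key, a sprung key on the sloping panel. Value in m: 0 = up, 0.0065 = fully down on a hard stop. It moves square to the panel; 2 N starts it, 4 N brings it to 0.003, 6 N fully down, and it springs back by itself. It counts as pressed beyond 0.003: press slowly and stop at about 5 N.
- tare_key_top (a point): Centre of the top of the blue tare key (16 mm along the balance's x, 20 mm along y, standing 9 mm proud of the panel). Third from the left of four keys in a row along the balance's y, below the display, 42 mm apart centre to centre; the draught shield's glass front is 90 mm behind the row.
- power_key (a joint): The red power key, 84 mm from the tare key in the balance's +y direction, of the same size and springing. Value in m, 0 = up. To be left alone.
- unit_key (a joint): The black unit key, 42 mm from the tare key in the balance's +y direction, same size and springing. Value in m, 0 = up. To be left alone.
- print_key (a joint): The black print key, 42 mm from the tare key in the balance's -y direction, same size and springing. Value in m, 0 = up. To be left alone.
- dish: The loose steel weighing dish, 60 mm across, 14 mm high, on the pan inside the draught shield. Origin: centre of its underside. To be left alone.
- weight: Brass calibration weight with a knob, 32 mm across, 56 mm high, loose on the bench beside the slab. Origin: centre of its underside.
- bottle: White dropper bottle with a blue nozzle, 40 mm across, 100 mm high, loose on the bench beside the slab. Origin: centre of its underside.
- block: Small wooden block with slanting sides, 60 mm across corners, 30 mm high, loose on the bench beside the slab. Origin: centre of its underside.
- loupe: Folded steel loupe, 57 x 25 mm, 16 mm high, loose on the bench beside the slab. Origin: under the centre of its lens.
- ring_tray: Beige open tray of rings, 150 x 110 mm, 26 mm high, loose on the bench to the left of the balance. Origin: centre of its underside.
- pliers: Pliers with blue handles, 135 mm long, 11 mm high, loose on the bench to the right of the balance. Origin: on the bench under the joint.
Mind the look-alikes: they are no part of the job. Several things look just like the bottle: the one meant starts farthest to the robot's left.

How it is judged:
On the way, in this order (a step that is already met when the one before it is completed fails the run):
1. the glass top door is slid fully shut (value of joint top_door below 0.003 m), for 0.2 s.
2. the blue tare key is pressed down, the door being shut (value of joint tare_key above 0.003 m and value of joint top_door below 0.003 m), for 0.05 s.
3. the tare key is let up again (value of joint tare_key below 0.001 m), for 0.2 s.
At the end, for the whole second after the job is handed in: The top door is within 3 mm of fully shut, the tare key and the three other keys are up (within 1 mm), the dish lies within 6 mm of where it was, and the other loose things stand upright within 10 mm of where they were (value of joint top_door below 0.003 m and value of joint each of tare_key, power_key, unit_key, print_key below 0.001 m and distance of dish from where it was at the start of the episode below 0.006 m and angle between dish's own z axis and vertical below 0.1 rad and distance of each of weight, bottle, block, loupe, ring_tray, pliers from where it was at the start of the episode below 0.01 m and angle between each of weight, bottle, block, loupe, ring_tray, pliers's own z axis and vertical below 0.15 rad); the robot touches nothing.
It fails at once if the tare key is pressed (over 2 mm) while the door is still more than 5 mm open (value of joint top_door above 0.005 m and value of joint tare_key above 0.002 m).
It fails at once if one of the other three keys is pressed (over 2 mm) (value of joint any of power_key, unit_key, print_key above 0.002 m).
It fails at once if rough handling: fingers on the balance with over 30 N while the door is over 8 mm open or the tare key down, or over 60 N ever ((value of joint top_door above 0.008 m and contact force between the fingers and balance above 30 N) or (value of joint tare_key above 0.001 m and contact force between the fingers and balance above 30 N) or contact force between the fingers and balance above 60 N).
It fails at once if the dish is moved more than 6 mm (distance of dish from where it was at the start of the episode above 0.006 m).
It fails at once if another loose thing on the bench is moved more than 10 mm, lifted or tipped (distance of any of weight, bottle, block, loupe, ring_tray, pliers from where it was at the start of the episode above 0.01 m or angle between any of weight, bottle, block, loupe, ring_tray, pliers's own z axis and vertical above 0.15 rad).
It also fails if it takes over 42 s, if anything falls off the work surface, if the arm or the gripper's body presses on something with over 40 N, if the wrist force passes 120 N, or if a joint passes its speed limit or range.

### The arm

A 7-joint arm with a two-finger parallel gripper is mounted at the origin on the work surface. World frame = base frame: x ahead of the robot, y to its left, z up, the work surface at z = 0. Lengths are in m, angles in rad, forces in N, time in s.
With the tool pointing down it reaches from about 0.4 to 0.875 m from the base axis. Payload 4.4 kg.
Tool frame: the origin (TCP) lies on the centre line of the jaws, within the pads' length; the fingertips stand 11 mm ahead of it and the grasp point (between the pads) lies 8 mm behind it; z points along the fingers, y is the line along which they close (so a half turn about z gives the same grasp; the last joint's range is limited). The gripper opens to 85 mm and grips with 20 to 120 N. Pads are 22 mm wide; open, the fingers measure 114 mm over their backs; the gripper's body (76 mm by 85 mm) begins 54 mm behind the grasp point. The pads swing forward as they close: fully open they stand 13 mm farther back than shut.
Start: joints at [-0.066, 0.628, 0.038, 1.517, -0.027, 0.996, -0.02], TCP at [0.65, 0, 0.207] pointing down, gripper open.
Joint ranges: [-3.06, 3.06], [-0.37, 2.12], [-1.25, 1.32], [0.18, 2.47], [-1.1, 4.24], [0.23, 1.98], [-2.94, 2.94]. Speed limits (rad/s): [2.57, 2.57, 3.14, 3.14, 3.14, 3.14, 3.14].

### API

Orientations are given as [roll, pitch, yaw] about the fixed x, y, z axes, in that order (R = Rz(yaw) Ry(pitch) Rx(roll)).
In Python, from rig import robot gives the robot as it stands.
- The arm moves only by the shell command python3 -m jog 'ROWS'. ROWS is text: rows parted by semicolons, each of 7 numbers parted by spaces: the shift along the tool's x, y, z in cm, then the turn, a rotation vector about the tool's x, y, z in degrees, then the opening, from 0 (shut) to 1 (fully open). In form: tx ty tz ax ay az jaw; .... A call has 1 to 5 rows; each row is the pose to reach, as a shift and turn from the pose commanded when the call began, along the tool's axes at that moment; what a row does not reach only later rows make up. A row lasts 1/12 s, in which the tool goes at most 41.7 mm and 7.16 degrees, less where a joint would pass 70% of its speed; a pose out of reach is approached as far as the arm can. A call with a gripper value outside its range is refused whole. The fingers move at their own pace and stop on an object; the grip force is fixed at half the most. Time passes only in rows, so rows that repeat a pose let the fingers close. It gives the time, the measured TCP pose, the force, the opening and the grip force at its end, in the units of the state.
- robot.state(): the state, without advancing time (a new reading comes with each control period).
- robot.read_camera(name): name is "scene" or "side" or "wrist"; returns (picture, depth): 400x640x3 uint8, red, green, blue; 400x640 float32, m along the optical axis (not along the pixel's ray), 0 where there is no reading.
- robot.calibration(name): a dict with "intrinsics" (3x3 intrinsics, pixels), "R" (3x3) and "t" (3): a world point X has camera coordinates R X + t; the wrist camera has in their place "mount" (4x4, takes a point from camera to tool coordinates, whose origin is the TCP and whose axes are the flange's). Camera axes: x right, y down, z forward; pixel columns grow to the right and rows downward; lengths in m; the calibration is good to about 2 mm. A picture is of the moment at which its call begins: read the wrist's pose just before it. calibration takes no time and is no camera call.
- robot.hand_in(): hands the job in; it is judged then, once.
The state is a dict: "time": time; "joints": joint angles; "joint_vel": joint speeds; "effort": joint torques, N m; "tcp_pos": TCP position; "tcp_rot": TCP orientation; "wrist_force": force on the tool from outside, world axes, zero at the start; "ft_torque": the same for the moment, N m; "finger_gap": finger opening in m; "finger_force": force on a finger pad.
Only numpy, scipy, OpenCV 4.12 (cv2) and the standard library are available. Lean on these libraries where they do the work, as an engineer would, in place of code of your own. Each camera call takes 0.05 s, during which the arm holds its last target. There are 200 camera calls.

## Working session

There is one attempt and no reset: what is moved stays moved. The work goes in short steps, Python scripts to look and compute and a shell command to move; the robot and the scene stay as the last step left them, time stands still between calls to the robot, and variables do not carry over. Pictures are saved under pics/ and viewed, at most 12 in all, crops included, and the job is handed in when it is done.

```bash
ls; mkdir -p pics; cat > h.py <<'E'
import numpy as np,cv2
from rig import robot
from scipy.spatial.transform import Rotation as Ro
def grab(n,f):
    s=robot.state(); p,d=robot.read_camera(n); cv2.imwrite(f'pics/{f}.png',p[...,::-1]); np.savez(f'pics/{f}.npz',d=d,p=p,tp=s['tcp_pos'],tr=s['tcp_rot']); return p,d
def world(n,f,u,v,z=None):
    """pixel -> world, by depth or by the ray at height z"""
    D=np.load(f'pics/{f}.npz'); c=robot.calibration(n); K=np.array(c['intrinsics'])
    r=np.linalg.inv(K)@[u,v,1]
    if n=='wrist':
        T=np.eye(4); tr=np.array(D['tr']); T[:3,:3]=tr if tr.shape==(3,3) else Ro.from_euler('xyz',tr).as_matrix(); T[:3,3]=D['tp']
        T=T@np.array(c['mount']); R,o=T[:3,:3],T[:3,3]
    else:
        R=np.array(c['R']).T; o=-R@np.array(c['t'])
    w=R@r
    k=D['d'][int(round(v)),int(round(u))] if z is None else (z-o[2])/w[2]
    return o+k*w
E
python3 - <<'E'
from h import *
for n in('scene','side','wrist'): grab(n,n+'0')
print(robot.state()); 
for n in('scene','side'):
    c=robot.calibration(n); print(n,-np.array(c['R']).T@c['t'],np.round(c['R'],2).tolist(),np.array(c['intrinsics']).tolist())
print(robot.calibration('wrist'))
E
```

```text
pics
{'time': 0.15, 'joints': array([-0.06582852,  0.62913299,  0.03847434,  1.51810243, -0.02699539,
        0.99627929, -0.01997383]), 'joint_vel': array([-0.00148968, -0.00433785,  0.00166179, -0.00359438, -0.00106414,
        0.00046682, -0.00094625]), 'effort': array([ 2.19518879e-03, -5.63800478e+01,  1.22790758e+00, -1.93650573e+01,
        1.11919764e-02,  7.40401709e-03, -1.44664841e-05]), 'tcp_pos': array([6.49517468e-01, 3.51565770e-05, 2.05812742e-01]), 'tcp_rot': array([-3.14018940e+00,  2.43906959e-05,  1.57083336e+00]), 'wrist_force': array([0.18909164, 0.24072208, 0.23755266]), 'ft_torque': array([0.04956552, 0.02382521, 0.03302751]), 'finger_force': 0.0, 'finger_gap': 0.0854289702537346}
scene [ 1.24242367 -0.63256484  1.02056381] [[0.69, 0.72, 0.02], [0.52, -0.47, -0.71], [-0.51, 0.5, -0.7]] [[397.5149623689909, 0.0, 318.161553466529], [0.0, 397.5149623689909, 201.5751420108493], [0.0, 0.0, 1.0]]
side [0.35661813 0.80359151 1.13270272] [[-0.95, -0.32, -0.01], [-0.24, 0.72, -0.65], [0.22, -0.62, -0.76]] [[361.2026961909846, 0.0, 327.24417572780504], [0.0, 361.2026961909846, 198.8672427119101], [0.0, 0.0, 1.0]]
{'intrinsics': array([[280.38048595,   0.        , 319.11304439],
       [  0.        , 280.38048595, 196.37616765],
       [  0.        ,   0.        ,   1.        ]]), 'mount': array([[-1.33749715e-05, -9.58642756e-01, -2.84612133e-01,
         7.22055373e-02],
       [ 9.99999987e-01, -5.89592498e-05,  1.51595387e-04,
         1.00002385e-03],
       [-1.62106337e-04, -2.84612127e-01,  9.58642744e-01,
        -1.67848031e-01],
       [ 0.00000000e+00,  0.00000000e+00,  0.00000000e+00,
         1.00000000e+00]])}
```

View pics/scene0.png

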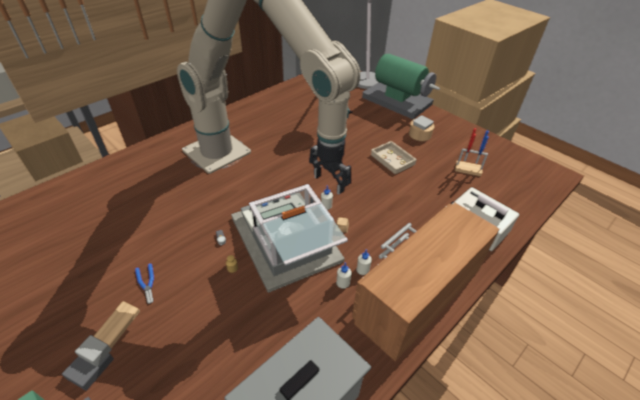

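View pics/wrist0.png

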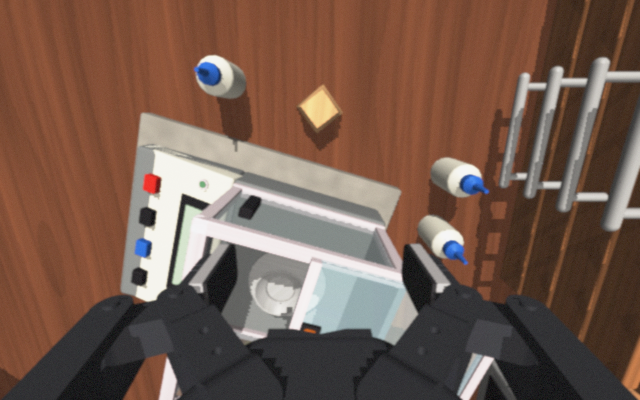

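View pics/side0.png

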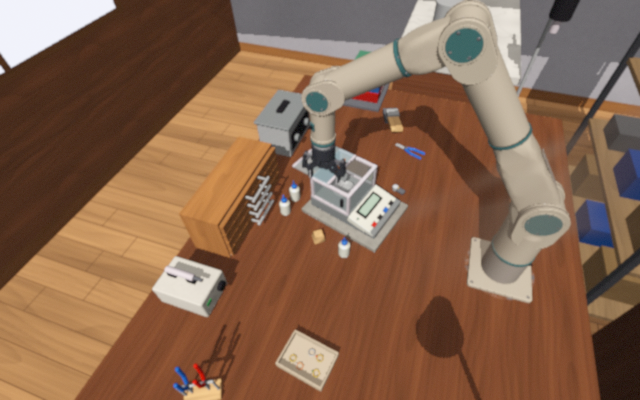

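```bash
python3 - <<'E'
from h import *
a=cv2.imread('pics/scene0.png')[180:260,230:350]; b=cv2.imread('pics/wrist0.png')[160:300,110:250]
cv2.imwrite('pics/c1.png',np.hstack([cv2.resize(a,(480,320),interpolation=2),cv2.resize(b,(320,320),interpolation=2)]))
p=np.load('pics/wrist0.npz')['p'].astype(int)
def cen(m): ys,xs=np.nonzero(m); return xs.mean(),ys.mean(),len(xs)
r=p[160:300,110:200]; R,G,B=r[...,0],r[...,1],r[...,2]
for nm,m in (('red',(R>150)&(G<70)&(B<70)),('blue',(B>130)&(R<90))):
    x,y,n=cen(m); print(nm,x+110,y+160,n,world('wrist','wrist0',x+110,y+160,.0685),world('wrist','wrist0',x+110,y+160))
for u,v in((147,215),(139,276)): print(world('wrist','wrist0',u,v,.0685))
p=np.load('pics/scene0.npz')['p'].astype(int)
r=p[180:260,230:350]; R,G,B=r[...,0],r[...,1],r[...,2]; m=(R>130)&(G<110)&(B<70)&(R-G>60); 
ys,xs=np.nonzero(m); print(np.c_[xs+230,ys+180][::6].tolist()); x,y,n=cen(m); print('grip',x+230,y+180,n,world('scene','scene0',x+230,y+180,.2),world('scene','scene0',x+230,y+180))
E
```

```text
red 150.38578680203045 182.94416243654823 197 [ 0.46123975 -0.00272046  0.0685    ] [ 0.46160904 -0.00257432  0.06909463]
blue 141.56020942408378 247.1675392670157 191 [ 0.43703542 -0.08204162  0.0685    ] [ 0.43792719 -0.08139761  0.06977325]
[ 0.45076166 -0.04093314  0.0685    ]
[ 0.42673897 -0.12148998  0.0685    ]
[[301, 207], [301, 208], [298, 209], [293, 210], [288, 211], [294, 211], [289, 212], [286, 213], [286, 214]]
grip 292.85714285714283 210.57142857142858 49 [ 0.62682413 -0.1204861   0.2       ] [ 0.63601735 -0.12813337  0.21225411]
```

View pics/c1.png

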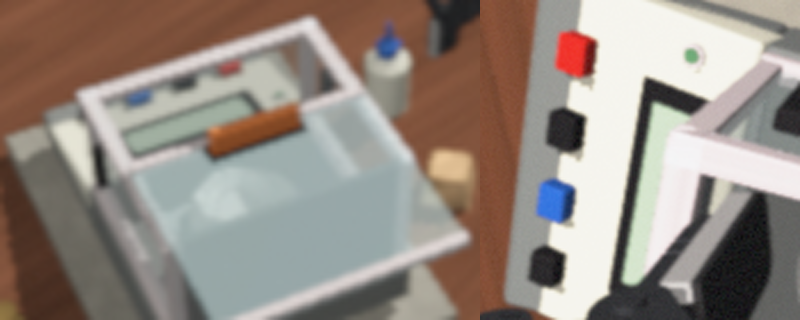

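```bash
python3 -m jog '0 0 -4 0 0 0 0.5; -3 0.5 -5 0 0 5 0; -7 1 -5 0 0 11 0; -10.5 1.5 -5 0 0 16.7 0; -13.6 1.7 -5 0 0 16.7 0' && python3 -m jog '0 0 0 0 0 0 0; 0 0 0 0 0 0 0; 0 0 0 0 0 0 0'
python3 - <<'E'
from h import *
grab('wrist','w1'); grab('side','s1'); a=cv2.imread('pics/s1.png')[120:240,270:430]
cv2.imwrite('pics/c2.png',np.hstack([cv2.resize(cv2.imread('pics/w1.png'),(480,300)),cv2.resize(a,(320,300))[:, :]]))
E
```

```text
time: 0.57
tcp_pos: [0.6671, -0.1387, 0.2566]
tcp_rot: [3.141, 0.001, 1.274]
wrist_force: [0.2, -0.9, -0.6]
finger_gap: 0.0255
finger_force: 0.0
time: 0.82
tcp_pos: [0.6668, -0.1351, 0.256]
tcp_rot: [-3.14, -0.001, 1.28]
wrist_force: [-0.5, 0.7, -0.5]
finger_gap: -0.0002
finger_force: 0.0
```

View pics/c2.png

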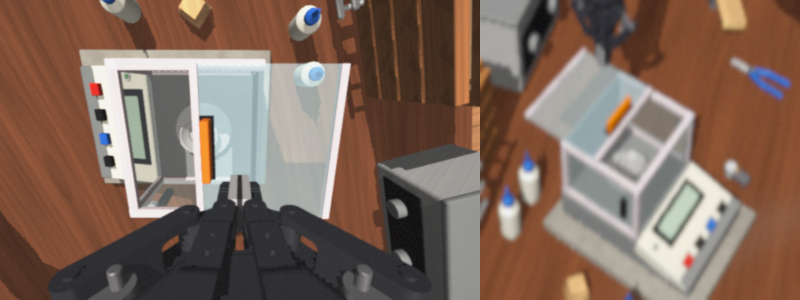

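```bash
python3 - <<'E'
from h import *
p=np.load('pics/w1.npz')['p'].astype(int); R,G,B=p[...,0],p[...,1],p[...,2]
def q(m,z,nm,x0,x1,y0,y1):
    m=m.copy(); k=np.zeros_like(m); k[y0:y1,x0:x1]=1; m&=k
    ys,xs=np.nonzero(m); s=robot.state(); T=Ro.from_euler('xyz',s['tcp_rot']).as_matrix()
    print(nm,xs.min(),xs.max(),ys.min(),ys.max(),len(xs))
    for u,v in((xs.mean(),ys.mean()),(xs.min(),ys.mean()),(xs.max(),ys.mean()),(xs.mean(),ys.min()),(xs.mean(),ys.max())):
        w=world('wrist','w1',u,v,z); print(np.round([u,v],1),np.round(w,4),'tool cm',np.round(T.T@(w-s['tcp_pos'])*100,2))
q((R>150)&(G<150)&(B<80)&(R-G>70),.2125,'grip',240,300,130,270)
q((B>130)&(R<90),.0685,'blue',120,160,150,200)
q((R>150)&(G<70)&(B<70),.0685,'red',110,150,100,140)
E
```

```text
grip 266 280 158 243 467
[274.6 199. ] [ 0.6363 -0.118   0.2125] tool cm [ 0.63 -3.4   4.38]
[266. 199.] [ 0.6298 -0.116   0.2125] tool cm [ 0.63 -4.07  4.38]
[280. 199.] [ 0.6404 -0.1192  0.2125] tool cm [ 0.63 -2.97  4.38]
[274.6 158. ] [ 0.647  -0.0874  0.2125] tool cm [ 3.87 -3.24  4.38]
[274.6 243. ] [ 0.6238 -0.1539  0.2125] tool cm [-3.17 -3.58  4.37]
blue 133 144 177 192 148
[138.4 184.7] [ 0.4366 -0.0838  0.0685] tool cm [ -1.8  -23.5   18.79]
[133.  184.7] [ 0.4298 -0.0817  0.0685] tool cm [ -1.8  -24.21  18.79]
[144.  184.7] [ 0.4436 -0.0858  0.0685] tool cm [ -1.8  -22.77  18.79]
[138.4 177. ] [ 0.4414 -0.0745  0.0685] tool cm [ -0.77 -23.31  18.79]
[138.4 192. ] [ 0.432  -0.0927  0.0685] tool cm [ -2.79 -23.68  18.79]
red 121 132 112 126 150
[126.4 118.9] [ 0.4607 -0.0045  0.0685] tool cm [  6.48 -23.45  18.8 ]
[121.  118.9] [ 0.4545 -0.0026  0.0685] tool cm [  6.48 -24.1   18.8 ]
[132.  118.9] [ 0.4673 -0.0065  0.0685] tool cm [  6.48 -22.76  18.8 ]
[126.4 112. ] [0.4646 0.0028 0.0685] tool cm [  7.29 -23.29  18.8 ]
[126.4 126. ] [ 0.4568 -0.0121  0.0685] tool cm [  5.64 -23.61  18.8 ]
```

```bash
python3 -m jog '0.5 0 1.5 0 0 0 0; 0.5 0 3 0 0 0 0; 0.5 0 4 0 0 0 0; 0.5 0 4.7 0 0 0 0; 0.5 0 4.7 0 0 0 0' && python3 -m jog '0 -0.4 0 0 0 0 0; 0 -0.8 0 0 0 0 0; 0 -1.2 0 0 0 0 0; 0 -1.5 0 0 0 0 0; 0 -1.8 0 0 0 0 0' &&  python3 -m jog '0 -0.4 0 0 0 0 0; 0 -0.8 0 0 0 0 0; 0 -1.2 0 0 0 0 0; 0 -1.6 0 0 0 0 0; 0 -2 0 0 0 0 0' 
```

```text
time: 1.33
tcp_pos: [0.6675, -0.1302, 0.2078]
tcp_rot: [-3.138, 0.0, 1.28]
wrist_force: [-0.1, 0.8, -0.3]
finger_gap: -0.0001
finger_force: 0.0
time: 1.75
tcp_pos: [0.651, -0.126, 0.2102]
tcp_rot: [3.141, -0.0, 1.279]
wrist_force: [-0.3, 0.4, -0.6]
finger_gap: 0.0001
finger_force: 0.0
time: 2.17
tcp_pos: [0.6316, -0.1202, 0.2095]
tcp_rot: [-3.142, -0.0, 1.279]
wrist_force: [-0.1, -0.4, -0.2]
finger_gap: 0.0001
finger_force: 0.0
```

```bash
python3 - <<'E'
from h import *
grab('wrist','w2'); grab('side','s2'); a=cv2.imread('pics/s2.png')[130:230,300:420]
cv2.imwrite('pics/c3.png',np.hstack([cv2.resize(cv2.imread('pics/w2.png')[80:320,160:480],(400,300)),cv2.resize(a,(360,300))]))
E
```

```text
(no output)
```

View pics/c3.png

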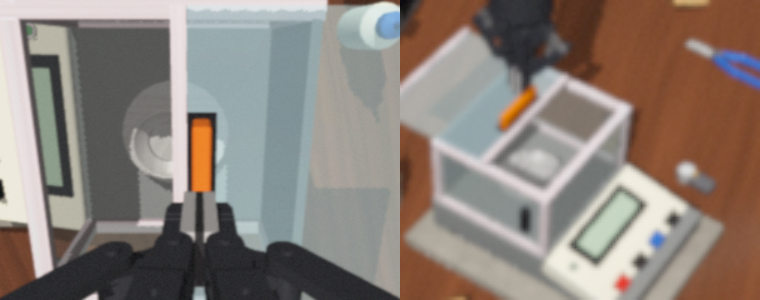

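```bash
python3 - <<'E'
from h import *
for f,pts in(('w1',[(274,199),(274,180),(274,230),(310,260),(316,240),(325,250)]),('w2',[(322,180),(322,200),(322,225),(317,240),(317,250),(324,245),(370,200)])):
    D=np.load(f'pics/{f}.npz'); T=Ro.from_euler('xyz',D['tr']).as_matrix(); print(f,D['tp'])
    for u,v in pts:
        w=world('wrist',f,u,v); print(u,v,D['d'][v,u],np.round(w,4),np.round(T.T@(w-D['tp'])*100,2))
s=robot.state(); print(s['tcp_pos'],s['wrist_force'],s['ft_torque'])
E
```

```text
w1 [ 0.66679854 -0.1350981   0.25597157]
274 199 0.22133972 [ 0.6358 -0.1179  0.2123] [ 0.75 -3.46  4.38]
274 180 0.216748 [ 0.641  -0.1033  0.2125] [ 2.3  -3.38  4.35]
274 230 0.228424 [ 0.6272 -0.1428  0.2126] [-1.88 -3.57  4.33]
310 260 0.122467436 [ 0.6672 -0.1238  0.3143] [ 1.1  -0.29 -5.84]
316 240 0.1413546 [ 0.6695 -0.1243  0.2946] [ 1.12 -0.05 -3.86]
325 250 0.13040994 [ 0.6737 -0.1253  0.3059] [ 1.15  0.38 -4.99]
w2 [ 0.63162453 -0.12015991  0.20949434]
322 180 0.17247377 [ 0.6438 -0.0893  0.2091] [3.31 0.28 0.04]
322 200 0.17222087 [ 0.6405 -0.1005  0.2129] [ 2.14  0.28 -0.34]
322 225 0.17699987 [ 0.6358 -0.1164  0.2128] [ 0.48  0.29 -0.33]
317 240 0.14222093 [ 0.6347 -0.1098  0.2473] [ 1.08 -0.   -3.78]
317 250 0.13165818 [ 0.6348 -0.1097  0.2583] [ 1.09  0.   -4.88]
324 245 0.13650179 [ 0.638  -0.1106  0.2532] [ 1.1   0.34 -4.37]
370 200 0.19532776 [ 0.6707 -0.1168  0.1908] [1.45 3.65 1.87]
[ 0.63135778 -0.12000934  0.20957966] [ 0.08408071  0.42934211 -1.00987248] [-0.01094832 -0.04844249  0.00968246]
```

```bash
python3 - <<'E'
from h import *
D=np.load('pics/w2.npz'); T=Ro.from_euler('xyz',D['tr']).as_matrix()
for u in (310,315,325,330):
  for v in (228,230,232,233,234,235,236): print(u,v,np.round(T.T@(world('wrist','w2',u,v)-D['tp'])*100,2),D['p'][v,u])
# side camera: project tool-axis points
c=robot.calibration('side')
for z in (1.1,-3,-6):
    X=D['tp']+T@[0,0,z/100]; q=np.array(c['R'])@X+c['t']; q=np.array(c['intrinsics'])@q; print(z,q[:2]/q[2])
cv2.imwrite('pics/c4.png',cv2.resize(cv2.imread('pics/s2.png')[120:200,300:400],(800,600)[:2],interpolation=2))
E
```

```text
310 228 [-0.52 -0.54  1.54] [120 110 110]
310 230 [-0.69 -0.54  1.59] [118 110 110]
310 232 [-0.81 -0.54  1.52] [120 113 113]
310 233 [ 1.15 -0.38 -3.07] [126 122 121]
310 234 [ 1.14 -0.38 -3.17] [140 136 132]
310 235 [ 1.12 -0.37 -3.26] [143 139 137]
310 236 [ 1.14 -0.37 -3.42] [145 143 140]
315 228 [ 0.28 -0.16 -0.33] [234 123  44]
315 230 [ 0.13 -0.16 -0.3 ] [232 122  39]
315 232 [-0.05 -0.16 -0.21] [220 124  69]
315 233 [ 1.08 -0.12 -2.92] [174 125 105]
315 234 [ 1.07 -0.12 -3.03] [142 134 128]
315 235 [ 1.1  -0.11 -3.21] [138 135 133]
315 236 [ 1.14 -0.11 -3.42] [139 135 132]
325 228 [ 0.27  0.48 -0.33] [238 134  46]
325 230 [ 0.1   0.48 -0.25] [238 135  43]
325 232 [ 0.01  0.48 -0.35] [227 131  72]
325 233 [ 1.08  0.42 -2.91] [178 129 103]
325 234 [ 1.1   0.42 -3.09] [148 137 132]
325 235 [ 1.09  0.41 -3.19] [145 142 138]
325 236 [ 1.1   0.41 -3.33] [144 141 137]
330 228 [-0.52  0.87  1.54] [43 34 36]
330 230 [-0.67  0.87  1.54] [43 31 33]
330 232 [-0.81  0.87  1.52] [74 71 71]
330 233 [ 1.09  0.69 -2.93] [113 110 108]
330 234 [ 1.11  0.68 -3.12] [136 133 131]
330 235 [ 1.07  0.68 -3.15] [142 139 137]
330 236 [ 1.07  0.67 -3.28] [143 138 136]
1.1 [339.09111142 166.57717723]
-3 [339.27193992 158.39826835]
-6 [339.40979997 152.16283109]
```

View pics/c4.png

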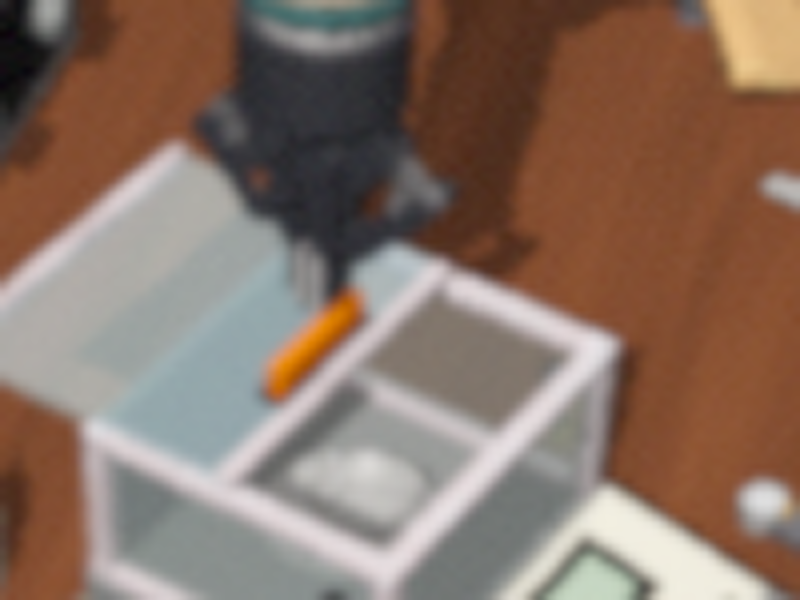

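The reported TCP and the actual fingertips disagree: both cameras put the tips about 29 mm behind the TCP, at height ≈0.238. So the fingers passed over the grip. I'll back off and come down lower, using the measured tip.

```bash
python3 -m jog '0 1 0 0 0 0 0; 0 2 0 0 0 0 0; 0 2.8 0 0 0 0 0; 0 2.8 0 0 0 0 0; 0 2.8 0 0 0 0 0' && python3 -m jog '0 0 1 0 0 0 0; 0 0 2 0 0 0 0; 0 0 2.8 0 0 0 0; 0 0 3.3 0 0 0 0; 0 0 3.3 0 0 0 0' && python3 -m jog '0 0 0.2 0 0 0 0; 0 0 0.4 0 0 0 0;0 0 0.4 0 0 0 0'
python3 - <<'E'
from h import *
grab('wrist','w3');D=np.load('pics/w3.npz'); T=Ro.from_euler('xyz',D['tr']).as_matrix(); p=D['p'].astype(int)
for v in range(222,238,2): print(v,np.round(T.T@(world('wrist','w3',318,v)-D['tp'])*100,2),np.round(world('wrist','w3',318,v)[2],4),p[v,318])
m=(p[...,0]>150)&(p[...,1]<150)&(p[...,2]<80); m[:,:230]=0;m[:,330:]=0; m[:130]=0;m[320:]=0;ys,xs=np.nonzero(m); print(xs.min(),xs.max(),ys.min(),ys.max()); w=world('wrist','w3',np.median(xs),np.median(ys)); print(w,T.T@(w-D['tp'])*100)
E
```

```text
time: 2.68
tcp_pos: [0.6588, -0.1284, 0.2092]
tcp_rot: [-3.141, 0.0, 1.279]
wrist_force: [0.6, 0.3, -0.7]
finger_gap: -0.0001
finger_force: 0.0
time: 3.1
tcp_pos: [0.6575, -0.1279, 0.1744]
tcp_rot: [-3.138, 0.0, 1.279]
wrist_force: [-0.9, 0.1, 0.5]
finger_gap: 0.0001
finger_force: 0.0
time: 3.35
tcp_pos: [0.6589, -0.1283, 0.1724]
tcp_rot: [3.142, -0.0, 1.279]
wrist_force: [-1.0, -0.0, -0.7]
finger_gap: -0.0
finger_force: 0.0
222 [ 1.31  0.04 -1.9 ] 0.1914 [151 167 171]
224 [ 1.19  0.04 -1.91] 0.1916 [149 166 168]
226 [ 1.07  0.04 -1.91] 0.1915 [150 168 170]
228 [ 0.92  0.04 -1.86] 0.191 [150 167 168]
230 [ 0.81  0.04 -1.87] 0.1911 [149 167 168]
232 [ 0.68  0.04 -1.86] 0.191 [130 147 148]
234 [ 1.11  0.04 -3.1 ] 0.2035 [48 50 48]
236 [ 1.11  0.05 -3.36] 0.206 [42 38 38]
254 275 190 280
[ 0.63887652 -0.10606345  0.213466  ] [ 1.5579992  -2.55513331 -4.10417208]
```

```bash
python3 -m jog '0 -0.4 0.2 0 0 0 0; 0 -0.8 0.2 0 0 0 0; 0 -1.1 0.2 0 0 0 0; 0 -1.4 0.2 0 0 0 0; 0 -1.7 0.2 0 0 0 0' && python3 -m jog '0 -0.4 0 0 0 0 0; 0 -0.8 0 0 0 0 0; 0 -1.2 0 0 0 0 0; 0 -1.6 0 0 0 0 0; 0 -2 0 0 0 0 0' 
python3 - <<'E'
from h import *
grab('wrist','w4');D=np.load('pics/w4.npz'); T=Ro.from_euler('xyz',D['tr']).as_matrix(); p=D['p'].astype(int)
m=(p[...,0]>150)&(p[...,1]<150)&(p[...,2]<80); m[:,:230]=0;m[:,330:]=0; m[:130]=0;m[320:]=0;ys,xs=np.nonzero(m); print(xs.min(),xs.max(),ys.min(),ys.max()); w=world('wrist','w4',np.median(xs),np.median(ys)); print(w,T.T@(w-D['tp'])*100)
E
```

```text
time: 3.82
tcp_pos: [0.6426, -0.1234, 0.1708]
tcp_rot: [3.141, -0.0, 1.279]
wrist_force: [1.9, -0.7, -0.5]
finger_gap: 0.0003
finger_force: 0.6
time: 4.23
tcp_pos: [0.6232, -0.1175, 0.1707]
tcp_rot: [3.141, -0.0, 1.279]
wrist_force: [1.5, -0.4, 0.4]
finger_gap: -0.0001
finger_force: 0.7
271 290 191 279
[ 0.61164073 -0.09539144  0.2133322 ] [ 1.78760409 -1.7393207  -4.26493536]
```

```bash
for i in 1; do :; done; python3 -m jog '0 -0.4 0 0 0 0 0; 0 -0.8 0 0 0 0 0; 0 -1.2 0 0 0 0 0; 0 -1.6 0 0 0 0 0; 0 -2 0 0 0 0 0' &&  python3 -m jog '0 -0.4 0 0 0 0 0; 0 -0.8 0 0 0 0 0; 0 -1.2 0 0 0 0 0; 0 -1.6 0 0 0 0 0; 0 -2 0 0 0 0 0' && python3 -m jog '0 -0.2 0 0 0 0 0; 0 -0.4 0 0 0 0 0; 0 -0.6 0 0 0 0 0; 0 -0.8 0 0 0 0 0; 0 -1 0 0 0 0 0'
```

```text
time: 4.7
tcp_pos: [0.604, -0.1117, 0.1706]
tcp_rot: [3.141, -0.0, 1.279]
wrist_force: [1.3, -0.1, -0.4]
finger_gap: -0.0002
finger_force: 0.7
time: 5.12
tcp_pos: [0.5848, -0.106, 0.1706]
tcp_rot: [3.141, -0.0, 1.279]
wrist_force: [1.6, 0.6, 0.5]
finger_gap: -0.0001
finger_force: 0.7
time: 5.53
tcp_pos: [0.5755, -0.1033, 0.1705]
tcp_rot: [3.141, -0.0, 1.279]
wrist_force: [2.6, 0.5, 0.6]
finger_gap: -0.0
finger_force: 0.6
```

Now creep, a millimetre per row.

```bash
python3 -m jog '0 -0.1 0 0 0 0 0; 0 -0.2 0 0 0 0 0; 0 -0.3 0 0 0 0 0; 0 -0.4 0 0 0 0 0; 0 -0.5 0 0 0 0 0' | egrep 'pos|wrist|finger_f'; python3 -m jog '0 -0.1 0 0 0 0 0; 0 -0.2 0 0 0 0 0; 0 -0.2 0 0 0 0 0' | egrep 'pos|wrist|finger_f'
python3 - <<'E'
from h import *
grab('wrist','w5');D=np.load('pics/w5.npz'); T=Ro.from_euler('xyz',D['tr']).as_matrix(); p=D['p'].astype(int)
m=(p[...,0]>150)&(p[...,1]<150)&(p[...,2]<80); m[:,:230]=0;m[:,330:]=0; m[:130]=0;m[320:]=0;ys,xs=np.nonzero(m); w=world('wrist','w5',np.median(xs),np.median(ys)); print(w,T.T@(w-D['tp'])*100)
E
```

```text
tcp_pos: [0.5707, -0.1019, 0.1705]
wrist_force: [0.8, 0.4, 0.4]
finger_force: 0.6
tcp_pos: [0.5685, -0.1013, 0.1705]
wrist_force: [0.3, 0.0, -0.2]
finger_force: 0.3
[ 0.5567916  -0.07941966  0.21237029] [ 1.75506331 -1.75026905 -4.19030052]
```

View pics/w5.png

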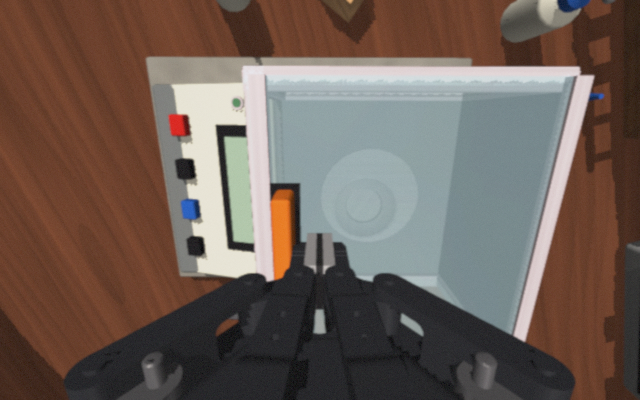

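The grip (284,235) moves with the fingers, and the door's front bar (256,200) is nearly over the shield's front edge. I'll keep creeping until the force rises.

```bash
for k in 1; do python3 -m jog '0 -0.1 0 0 0 0 0; 0 -0.2 0 0 0 0 0; 0 -0.3 0 0 0 0 0; 0 -0.3 0 0 0 0 0' | egrep 'pos|wrist|finger_f'; done;  python3 -m jog '0 -0.1 0 0 0 0 0; 0 -0.2 0 0 0 0 0; 0 -0.3 0 0 0 0 0; 0 -0.3 0 0 0 0 0' | egrep 'pos|wrist|finger_f'
```

```text
tcp_pos: [0.5659, -0.1006, 0.1705]
wrist_force: [1.7, -0.5, -1.0]
finger_force: 0.8
tcp_pos: [0.566, -0.1006, 0.1707]
wrist_force: [8.0, -2.1, -7.1]
finger_force: 4.0
```

```bash
python3 -m jog '0 0 0 0 0 0 0; 0 0 0 0 0 0 0; 0 0.4 0 0 0 0 0; 0 0.8 0 0 0 0 0; 0 1 0 0 0 0 0' | egrep 'pos|wrist'; python3 -m jog '0 0 -1.5 0 0 0 0; 0 0 -4 0 0 0 0; 0 -2 -6 0 0 0 0; 0 -5 -6 0 0 0 0; 0 -6 -6 0 0 0 0' | egrep 'pos|wrist'; python3 -m jog '0 0 0 0 0 0 0; 0 0 0 0 0 0 0; 0 0 0 0 0 0 0' | egrep 'pos|wrist'
cat > m.py <<'E'
from h import *
import sys
f=sys.argv[1]; grab('wrist',f);D=np.load(f'pics/{f}.npz'); T=Ro.from_euler('xyz',D['tr']).as_matrix(); p=D['p'].astype(int); R,G,B=p[...,0],p[...,1],p[...,2]
for nm,m in (('red',(R>150)&(G<70)&(B<70)),('blue',(B>130)&(R<90)),('orange',(R>150)&(G>90)&(G<150)&(B<80)&(R-G>70))):
    n,l,st,c=cv2.connectedComponentsWithStats(m.astype(np.uint8))
    for i in np.argsort(-st[1:,4])[:3]+1:
        if st[i,4]>40: w=world('wrist',f,*c[i]); w2=world('wrist',f,*c[i],z=.2125 if nm=='orange' else .0685);print(nm,c[i].round(),st[i,4],w.round(4),w2.round(4),(T.T@(w2-D['tp'])*100).round(2))
E
python3 m.py w6
```

```text
tcp_pos: [0.5723, -0.1025, 0.1703]
wrist_force: [0.0, 0.0, 0.4]
tcp_pos: [0.5117, -0.0843, 0.2314]
wrist_force: [-0.7, 0.1, -0.9]
tcp_pos: [0.5159, -0.0855, 0.2306]
wrist_force: [0.2, 0.1, -0.3]
red [251. 123.] 197 [ 0.4605 -0.0043  0.0694] [ 0.4603 -0.0042  0.0685] [ 6.18 -7.67 16.2 ]
blue [578.  15.] 286 [ 0.8127 -0.001   0.079 ] [ 8.217e-01 -5.000e-04  6.850e-02] [16.93 26.84 16.22]
blue [255. 193.] 178 [ 0.4359 -0.0835  0.0682] [ 0.436  -0.0834  0.0685] [-2.11 -7.73 16.2 ]
orange [366. 215.] 1204 [ 0.5493 -0.0915  0.2138] [ 0.5494 -0.092   0.2125] [0.33 3.39 1.81]
```

View pics/w6.png

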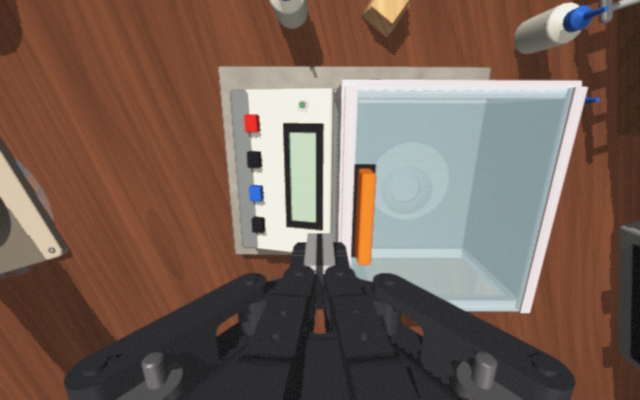

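```bash
python3 -m jog '-1 -3.5 0 0 0 0 0; -2.1 -7 0 0 0 0 0; -2.1 -7.7 2 0 0 0 0; -2.1 -7.7 5 0 0 0 0; -2.1 -7.7 8 0 0 0 0' | egrep 'pos|wrist'; python3 -m jog '0 0 2.5 0 0 0 0; 0 0 4.5 0 0 0 0; 0 0 6 0 0 0 0; 0 0 6.5 0 0 0 0; 0 0 6.5 0 0 0 0' | egrep 'pos|wrist';  python3 -m jog '0 0 1 0 0 0 0; 0 0 2 0 0 0 0; 0 0 2.5 0 0 0 0; 0 0 2.5 0 0 0 0; 0 0 2.5 0 0 0 0' | egrep 'pos|rot|wrist'; python3 m.py w7
```

```text
tcp_pos: [0.4367, -0.0836, 0.1504]
wrist_force: [0.9, -0.1, 0.3]
tcp_pos: [0.4351, -0.0833, 0.0842]
wrist_force: [0.7, 0.3, -0.2]
tcp_pos: [0.4359, -0.0833, 0.061]
tcp_rot: [3.141, -0.0, 1.279]
wrist_force: [-0.5, 0.1, 0.7]
red [317.  93.] 967 [ 0.4597 -0.0037  0.0692] [ 0.4597 -0.0037  0.0685] [ 8.31 -0.01 -0.75]
blue [316. 226.] 363 [ 0.437  -0.0769  0.0691] [ 0.4369 -0.0772  0.0685] [ 0.62 -0.08 -0.75]
```

View pics/w7.png

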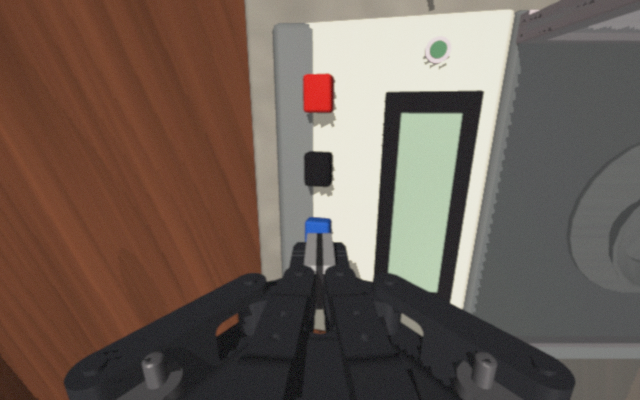

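The fingertips (320,235) stand directly over the blue key (317,226), about 2 cm above it. Next is a slow descent.

```bash
python3 -m jog '0 0 0.5 0 0 0 0; 0 0 1 0 0 0 0; 0 0 1.4 0 0 0 0; 0 0 1.6 0 0 0 0; 0 0 1.6 0 0 0 0' | egrep 'pos|wrist'; python3 -m jog '0 0 0.05 0 0 0 0; 0 0 0.1 0 0 0 0; 0 0 0.15 0 0 0 0; 0 0 0.2 0 0 0 0; 0 0 0.2 0 0 0 0' | egrep 'pos|wrist';  python3 -m jog '0 0 0.05 0 0 0 0; 0 0 0.1 0 0 0 0; 0 0 0.15 0 0 0 0;  0 0 0.15 0 0 0 0' | egrep 'pos|wrist'
```

```text
tcp_pos: [0.4358, -0.0833, 0.0442]
wrist_force: [0.2, 0.2, 2.4]
tcp_pos: [0.4361, -0.0833, 0.0427]
wrist_force: [2.0, 0.6, 2.7]
tcp_pos: [0.4364, -0.0834, 0.0412]
wrist_force: [1.0, -1.4, 5.8]
```

```bash
python3 -m jog '0 0 0.05 0 0 0 0; 0 0 0.05 0 0 0 0' | egrep 'pos|wrist'; python3 -m jog '0 0 0.04 0 0 0 0; 0 0 0.04 0 0 0 0' | egrep 'pos|wrist'
```

```text
tcp_pos: [0.4365, -0.0834, 0.0407]
wrist_force: [2.6, -1.6, 6.3]
tcp_pos: [0.4365, -0.0835, 0.0403]
wrist_force: [2.2, -0.7, 5.9]
```

```bash
python3 -m jog '0 0 0.05 0 0 0 0; 0 0 0.05 0 0 0 0' | egrep 'pos|wrist'; python3 -m jog '0 0 -0.3 0 0 0 0; 0 0 -0.7 0 0 0 0; 0 0 -1.5 0 0 0 0; 0 0 -3 0 0 0 0; 0 0 -5 0 0 0 0' | egrep 'time|pos|wrist';python3 -m jog '0 0 -3 0 0 0 0; 0 0 -6 0 0 0 0; 0 0 -9 0 0 0 0; 0 0 -11 0 0 0 0; 0 0 -11 0 0 0 0' | egrep 'time|pos|wrist'; python3 m.py w8
```

```text
tcp_pos: [0.4366, -0.0835, 0.0399]
wrist_force: [2.3, -0.5, 6.5]
time: 11.43
tcp_pos: [0.4328, -0.0827, 0.0892]
wrist_force: [-0.2, -1.0, -0.4]
time: 11.85
tcp_pos: [0.4368, -0.0834, 0.2032]
wrist_force: [0.1, -0.5, -0.8]
red [317. 103.] 263 [ 0.4598 -0.0043  0.0711] [ 0.4599 -0.0042  0.0685] [ 8.23 -0.14 13.48]
blue [316. 182.] 236 [ 0.4355 -0.0836  0.0678] [ 0.4356 -0.0834  0.0685] [-0.05 -0.19 13.47]
orange [502. 199.] 1727 [ 0.5487 -0.0923  0.2128] [ 0.5488 -0.0925  0.2125] [ 2.35 11.   -0.86]
```

View pics/w8.png

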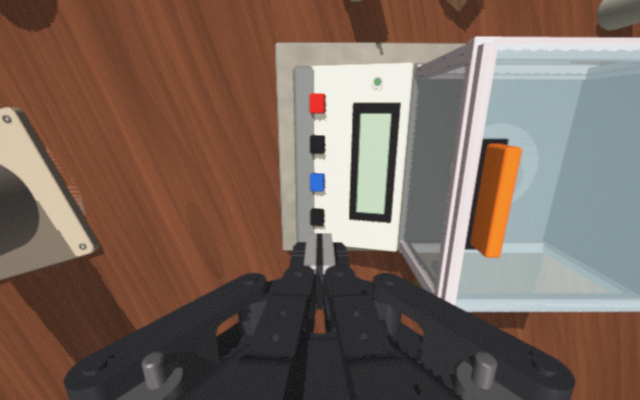

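The keys are up (blue at 317,182), the door is still shut (grip at 502,199, within 1 mm of before), and the arm is clear.

```bash
python3 -m jog '0 0 0 0 0 0 0; 0 0 0 0 0 0 0; 0 0 0 0 0 0 0; 0 0 0 0 0 0 0' | egrep 'time|wrist'; python3 -c "from rig import robot; print(robot.hand_in())"
```

```text
time: 12.23
wrist_force: [-0.4, -0.8, -0.6]
the job is handed in; nothing more can be done
None
```

The job is handed in at 12.2 s, with no verdict shown: I pushed the top door to its front stop, then pressed the tare key with about 6 N (an estimated 4–5 mm down), a little over the 5 N advised, let it up and withdrew clear.

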